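# Run a sample on the twin bench mixer

### The job

One seat of the bench mixer is taken by a white beaker, the other is free and its green light is on: stand the amber jar with the blue cap upright in the free seat and let go of it. Then press the spring-loaded orange paddle in front of that same seat down to half its travel, lever level and pointer in the green band, and finish the job while still holding it there. Do not press the other paddle, and leave the beaker and everything else on the bench where they are.

Things in the scene. Friction and masses are not known exactly. Their poses are not given: they have to be found in the camera images.
- mixer: White bench mixer, fixed. Origin on the bench, x away from the operator, y left. Top 50 mm high, x -50 to 105, y +-130 mm. Two round seats: floor centres (35, +-70, 50) mm, rubber rings 10 mm high, 62 mm inside diameter, 72 outside. At -x one lever per seat; between them a scale pillar (x -138 to -92, y +-13, z up to 84 mm): white, green (z 45 to 55 mm, middle), red bands.
- ready_lamp: Green light, lit only behind the free seat. Its frame's origin is the floor centre of the FREE seat (the lens itself, 16 mm across and 14 mm high, stands 52 mm from it in +x); axes as the mixer's. Which seat is free changes; compare with the mixer's frame.
- sample_center (a point): Centre (half-way up) of the amber jar with the BLUE cap: 48 mm diameter, 85 mm high, about 0.16 kg, loose and upright on the bench to the left or right of the mixer. z axis up along the jar.
- beaker: White plastic beaker, 52 mm diameter at the rim, 75 mm high, standing loose in the other, occupied seat. Origin: centre of its underside. To be left alone, as are the bottles in the white tray beyond the mixer and the glass dish, red spoon, balance and test-tube rack towards the sides of the bench.
- amber_bottle: Another amber bottle, with neck and BLACK cap, 42 mm diameter, 100 mm high, on the bench on the other side from the jar. Origin: centre of its underside. Not part of the job, leave alone.
- lever_left (a joint): Left spring lever, rad: 0 = up (paddle end tilted up 0.2), 0.20 = half travel, level, black pointer mid green band (green = 0.13 to 0.27), 0.40 = bottom stop. Hinge along mixer y through (-40, 70, 50) mm; paddle centre 75 mm from it towards -x. Springs back; pressing down on the paddle takes about 2 N to start, 6 N at half, 10 N at the bottom.
- lever_right (a joint): Right lever, the same, hinge through (-40, -70, 50) mm.
- paddle_left_top (a point): Centre of the upper face of the orange paddle (44 x 40 mm, 8 mm thick) on the left lever, which belongs to the left seat. It moves with the lever; level at half travel, 54 mm above the bench.
- paddle_right_top (a point): Centre of the upper face of the orange paddle (44 x 40 mm, 8 mm thick) on the right lever, which belongs to the right seat. It moves with the lever; level at half travel, 54 mm above the bench.
There are look-alikes about, which are no part of the job. Leave any purple look-alike of the part that bears sample_center alone.

How it is judged:
By the outcome, as a careful person would: the job done as asked, in the order asked, and still so for the second after the job is handed in, while the arm keeps its last pose, push and grip.
It also fails if it takes over 45 s, if anything falls off the work surface, if the arm or the gripper's body presses on something with over 40 N, if the wrist force passes 120 N, or if a joint passes its speed limit or range.

### The arm

A 7-joint arm with a two-finger parallel gripper is mounted at the origin on the work surface. World frame = base frame: x ahead of the robot, y to its left, z up, the work surface at z = 0. Lengths are in m, angles in rad, forces in N, time in s.
With the tool pointing down it reaches from about 0.425 to 1.025 m from the base axis. Payload 9.4 kg.
Tool frame: the origin (TCP) lies between the finger pads; the fingertips stand 19 mm ahead of it and the grasp point (between the pads) is the TCP; z points along the fingers, x is the direction in which the jaws open and shut, and the axes are right-handed (so a half turn about z gives the same grasp; the last joint's range is limited). The gripper opens to 93 mm and grips with 3 to 60 N. Pads are 15 mm wide; open, the fingers measure 128 mm over their backs; the gripper's body (75 mm by 188 mm) begins 65 mm behind the grasp point.
Start: joints at [1.161, 0.599, -0.003, 1.599, 0.002, 0.943, -0.08], TCP at [0.237, -0.685, 0.201] pointing down, gripper open.
Joint ranges: [-2.57, 2.57], [-0.35, 1.97], [-1.29, 1.29], [0.11, 2.56], [-1.05, 4.19], [0.11, 1.86], [-2.63, 2.63]. Speed limits (rad/s): [2.22, 2.22, 3.01, 3.01, 3.14, 3.14, 3.14].

### API

Orientations are given as [roll, pitch, yaw] about the fixed x, y, z axes, in that order (R = Rz(yaw) Ry(pitch) Rx(roll)).
In Python, from rig import * gives the robot as it stands.
- The arm moves only by the tool drive_tool, never from a script. Its argument "plan" is a list of rows, each a list of 7 numbers: the shift along the tool's x, y, z in m, then the turn, a rotation vector about the tool's x, y, z in degrees, then the closure in counts, from 0 (fully open) to 255 (shut). A call has 1 to 20 rows; each row shifts and turns the commanded pose from where the row before left it, along the tool's axes as they then stand; what a row does not reach is not made up. A row lasts 1/12 s, in which the tool goes at most 41.7 mm and 7.16 degrees, less where a joint would pass 70% of its speed; a pose out of reach is approached as far as the arm can. A call with a gripper value outside its range is refused whole. The fingers move at their own pace and stop on an object; "squeeze" is the grip in N (left out, the last holds). Time passes only in rows, so rows that do not move let the fingers close. It gives the time, the measured TCP pose, the force and the opening at its end, in the units of the state.
- state(): the state, without advancing time (a new reading comes with each control period).
- capture(name): name is "side" or "top"; returns the picture (480x640x3 uint8, blue, green, red); there is no depth.
- get_calibration(name): a dict with "mtx" (3x3 intrinsics, pixels), "rvec" (rotation vector, rad) and "tvec" (3), from world to camera coordinates, as OpenCV has them. Camera axes: x right, y down, z forward; pixel columns grow to the right and rows downward; lengths in m; the calibration is good to about 2 mm. A picture is of the moment at which its call begins. get_calibration takes no time and is no camera call.
- sign_off(): hands the job in, once; it reports no verdict.
The state is a dict: "time_s": time; "qpos": joint angles; "qd": joint speeds; "tau": joint torques, N m; "tcp_pos": TCP position; "ee_rot": TCP orientation; "ft_force": force on the tool from outside, world axes, zero at the start; "ft_torque": the same for the moment, N m; "gripper_width": finger opening in m.
Only numpy, scipy, OpenCV 4.12 (cv2) and the standard library are available. Lean on these libraries where they do the work, as an engineer would, in place of code of your own. Each camera call takes 0.05 s, during which the arm holds its last target.

## Working session

There is one attempt and no reset: what is moved stays moved. The work goes in short steps, Python scripts to look and compute and a tool call to move; the robot and the scene stay as the last step left them, time stands still between calls to the robot, and variables do not carry over. Pictures are saved under pics/ and viewed, and the job is handed in when it is done.

Besides the shell and the picture viewer there is one more tool, called as name([rows], argument=value, ...), one row to a line, values as JSON. drive_tool: Moves the arm, as the interface text tells. Its arguments: {"type":"object","properties":{"plan":{"type":"array"},"squeeze":{"type":"number"}},"required":["plan"]}

```bash
mkdir -p pics; python3 - <<'E'
from rig import *
import cv2,numpy as np
for n in("side","top"):
    im=capture(n); cv2.imwrite(f"pics/{n}0.png",im)
    c=get_calibration(n); R=cv2.Rodrigues(np.array(c["rvec"],float))[0]
    print(n,np.round(c["mtx"],1).tolist(),"pos",(-R.T@np.array(c["tvec"]).ravel()).round(3),"fwd",R[2].round(2))
s=state(); print({k:np.round(v,3).tolist() for k,v in s.items()})
E
```

```text
side [[441.7, 0.0, 319.3], [0.0, 441.7, 241.8], [0.0, 0.0, 1.0]] pos [ 0.148 -0.632  0.506] fwd [ 0.48  0.72 -0.51]
top [[550.5, 0.0, 328.6], [0.0, 550.5, 239.5], [0.0, 0.0, 1.0]] pos [0.332 0.016 1.105] fwd [ 0.19 -0.03 -0.98]
{'time_s': 0.1, 'qpos': [1.161, 0.6, -0.003, 1.6, 0.002, 0.943, -0.08], 'qd': [0.001, 0.0, -0.001, -0.002, -0.002, 0.0, 0.001], 'tau': [0.006, -76.655, 1.503, -25.294, -0.052, 0.014, 0.0], 'tcp_pos': [0.237, -0.685, 0.2], 'ee_rot': [3.141, 0.001, -1.238], 'ft_force': [0.068, 0.336, -0.028], 'ft_torque': [0.01, 0.029, -0.021], 'gripper_width': 0.093}
```

View pics/side0.png

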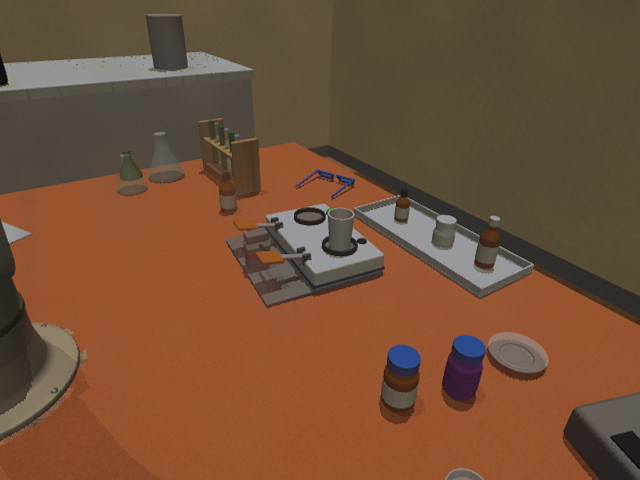

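View pics/top0.png

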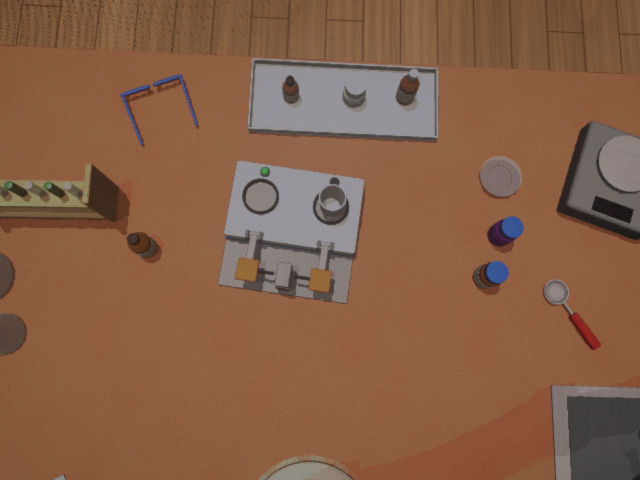

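The side view shows the amber jar at (401,380), a purple look-alike with a blue cap at (463,368), and a black-capped bottle at (228,195). The top view has the jar at (490,273), the purple one at (507,230), the black-capped bottle at (142,243), the lit lamp at (265,172) behind the left seat (261,196), and the beaker in the right seat (331,205).

Jar candidates: amber with blue cap, purple with blue cap, black-capped amber, and the tray bottle with a white cap at top (408,88). I choose the amber body with the blue cap. Next I measure and take a close crop.

```bash
cat > h.py <<'E'
import cv2,numpy as np
from rig import *
def cal(n):
    c=get_calibration(n); return np.array(c["mtx"],float),np.array(c["rvec"],float).ravel(),np.array(c["tvec"],float).ravel()
def ray(n,uv):
    K,r,t=cal(n); R=cv2.Rodrigues(r)[0]
    p=cv2.undistortPoints(np.array([[uv]],float),K,None).ravel()
    return -R.T@t, R.T@np.array([p[0],p[1],1.])
def onz(n,uv,z):
    o,d=ray(n,uv); return o+d*(z-o[2])/d[2]
def proj(n,P):
    K,r,t=cal(n); return cv2.projectPoints(np.array(P,float).reshape(-1,3),r,t,K,None)[0].reshape(-1,2)
def blobs(im,lo,hi,amin=30):
    m=cv2.inRange(cv2.cvtColor(im,cv2.COLOR_BGR2HSV),lo,hi)
    k,l,s,c=cv2.connectedComponentsWithStats(m)
    return [(c[i].round(1).tolist(),int(s[i][4]),s[i][:4].tolist()) for i in range(1,k) if s[i][4]>=amin],m
E
python3 - <<'E'
from h import *
T=cv2.imread("pics/top0.png");S=cv2.imread("pics/side0.png")
for nm,im in(("top",T),("side",S)):
    print(nm,"blue",blobs(im,(105,150,60),(125,255,255),60)[0])
    print(nm,"green",blobs(im,(45,120,80),(80,255,255),10)[0])
    print(nm,"orange",[b for b in blobs(im,(8,180,150),(22,255,255),60)[0] if b[1]<2000])
a=cv2.resize(S[320:430,360:510],None,fx=4,fy=4,interpolation=2)
b=cv2.resize(T[150:310,210:375],None,fx=4,fy=4,interpolation=2)
cv2.imwrite("pics/cropS.png",a[:600]);cv2.imwrite("pics/cropT.png",cv2.resize(b,(618,600)))
E
```

```text
top blue [([512.0, 226.9], 319, [502, 217, 21, 21]), ([496.8, 272.0], 331, [487, 262, 21, 21])]
top green [([264.3, 170.9], 32, [261, 168, 7, 7])]
top orange []
side blue [([469.2, 345.9], 503, [453, 336, 32, 21]), ([403.9, 356.4], 551, [388, 346, 32, 22])]
side green []
side orange [([270.1, 256.2], 165, [257, 252, 26, 10])]
```

```bash
python3 - <<'E'
from h import *
T=cv2.imread("pics/top0.png")
hsv=cv2.cvtColor(T,cv2.COLOR_BGR2HSV)
print(T[240,330],T[190,300],T[210,240],T[285,240],T[265,340])
m=((hsv[...,1]<60)&(hsv[...,2]>150)).astype(np.uint8)*255
m[:150]=0;m[300:]=0;m[:,:200]=0;m[:,400:]=0
k,l,s,c=cv2.connectedComponentsWithStats(m);i=1+np.argmax(s[1:,4]);mm=(l==i).astype(np.uint8)*255
cn=max(cv2.findContours(mm,0,2)[0],key=cv2.contourArea)
print(s[i],cv2.approxPolyDP(cv2.convexHull(cn),6,True).reshape(-1,2).tolist())
cv2.imwrite("pics/mm.png",mm)
E
```

```text
[153 148 149] [154 149 150] [156 150 153] [127 131 141] [122 127 135]
[ 226  162  137   90 6335] [[238, 163], [361, 180], [353, 250], [227, 233]]
```

View pics/cropS.png

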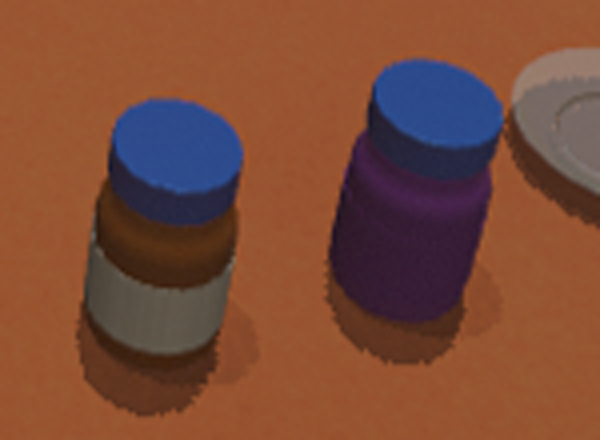

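View pics/cropT.png

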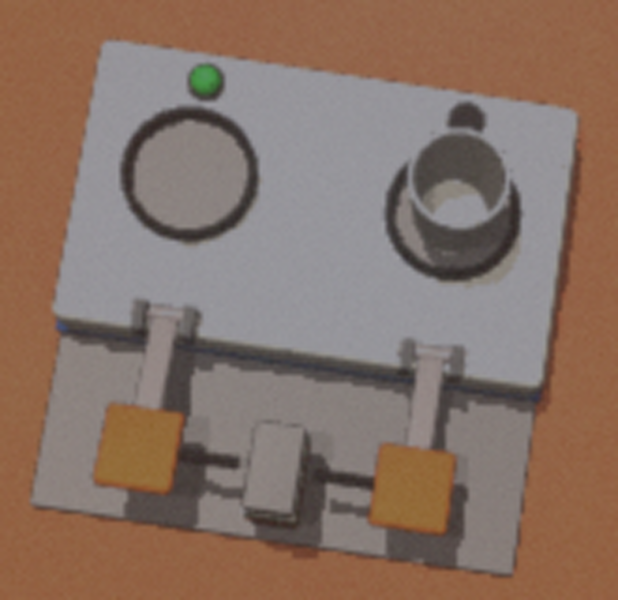

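```bash
python3 - <<'E'
from h import *
s=165/618
cp=lambda x,y:(210+x*s-.4,150+y*s-.4)
c=0.2; 
L=[((.105,.13,.05),cp(105,42)),((.105,-.13,.05),cp(578,113)),((-.05,.13,.05),cp(55,315)),((-.05,-.13,.05),cp(541,384)),
 ((.035,.07,.06),cp(190,174)),((.087,.07,.064),(264.3,170.9)),
 ((-.04-.075*np.cos(.2)-.0008+.0,.07,.05+.075*np.sin(.2)+.004),cp(138,448)),((-.04-.075*np.cos(.2)-.0008,-.07,.05+.075*np.sin(.2)+.004),cp(413,488))]
A=np.array([p[0][:2] for p in L]);B=np.array([onz("top",p[1],p[0][2])[:2] for p in L])
ma,mb=A.mean(0),B.mean(0);H=(A-ma).T@(B-mb);th=np.arctan2(H[0,1]-H[1,0],H[0,0]+H[1,1])
R=np.array([[np.cos(th),-np.sin(th)],[np.sin(th),np.cos(th)]]);t=mb-R@ma
print("th",th,"deg",np.degrees(th),"t",t);print(((A@R.T+t-B)*1000).round(1).tolist())
print("seat",R@[.035,.07]+t,"padL",R@[-.115,.07]+t,"padR",R@[-.115,-.07]+t,"beaker",R@[.035,-.07]+t)
# jar
T=cv2.imread("pics/top0.png");S=cv2.imread("pics/side0.png")
# cap top ellipse: top blob incl some side; triangulate blob centroids + intersect
o1,d1=ray("top",(496.8,272));o2,d2=ray("side",(403.9,356.4))
d1/=np.linalg.norm(d1);d2/=np.linalg.norm(d2)
k=np.linalg.lstsq(np.c_[d1,-d2],o2-o1,rcond=None)[0];print("tri",o1+k[0]*d1,o2+k[1]*d2)
print("top z.08",onz("top",(496.8,272),.08))
# side cap top ellipse from crop centre (177,145)/4
print("side z.085",onz("side",(360+176/4,320+146/4),.085))
o1,d1=ray("top",(512,226.9));print("purple",onz("top",(512,226.9),.08))
E
```

```text
th -0.11393942109382958 deg -6.528247948840301 t [0.57546447 0.0520586 ]
[[3.2, 2.4], [3.1, -2.7], [-1.7, 2.9], [-3.5, -2.2], [0.5, 0.5], [1.9, 0.1], [-1.8, -0.6], [-1.9, -0.5]]
seat [0.61819604 0.11762545] padL [0.46916865 0.13467941] padR [ 0.45325162 -0.00441282] beaker [ 0.60227901 -0.02146677]
tri [ 0.47999824 -0.33869737  0.08109251] [ 0.48022661 -0.33883801  0.08117433]
top z.08 [ 0.48015622 -0.33907646  0.08      ]
side z.085 [ 0.47721729 -0.34168443  0.085     ]
purple [ 0.56897267 -0.37158657  0.08      ]
```

The crop confirms that the left jar is amber with a label and blue cap, and its neighbour is purple. Next I refine the seat centre in both views.

```bash
python3 - <<'E'
from h import *
for n,box in(("top",(235,172,290,222)),("side",(286,200,334,232))):
    im=cv2.imread(f"pics/{n}0.png");g=cv2.cvtColor(im,cv2.COLOR_BGR2GRAY)
    x0,y0,x1,y1=box;m=((g<85)*255).astype(np.uint8)[y0:y1,x0:x1]
    cs=sorted(cv2.findContours(m,cv2.RETR_CCOMP,2)[0],key=cv2.contourArea)[::-1][:3]
    for c in cs:
        if len(c)>8:
            e=cv2.fitEllipse(c);uv=(e[0][0]+x0,e[0][1]+y0);print(n,np.round(uv,1),np.round(e[1],1),[onz(n,uv,z)[:2].round(4).tolist() for z in(.05,.055,.06)])
print(proj("side",[.6182,.1176,.06]),proj("top",[.6182,.1176,.06]))
# jar cap ellipse in side / jar body centre from top
s=cv2.imread("pics/side0.png");b,m=blobs(s,(105,150,60),(125,255,255),60)
for z in(0,.085): print("jar proj",z,proj("side",[.4802,-.339,z]),proj("top",[.4802,-.339,z]))
st=state();yaw=st["ee_rot"][2];p=np.array(st["tcp_pos"])
psi=np.radians(-96.5);d=np.array([.480,-.339])-p[:2]
ax=lambda y:np.array([[np.cos(y),np.sin(y)],[np.sin(y),-np.cos(y)]])
print("turn z",np.degrees(yaw-psi),"move in turned tool xy",ax(psi)@d, "in current",ax(yaw)@d)
E
```

```text
top [260.2 196.1] [34.8 35.2] [[0.6204, 0.1184], [0.619, 0.1179], [0.6176, 0.1175]]
top [260.2 196.4] [29.9 32.2] [[0.6198, 0.1183], [0.6184, 0.1179], [0.617, 0.1174]]
top [264.8 172.2] [6.7 7.7] [[0.6699, 0.1118], [0.6683, 0.1113], [0.6667, 0.1109]]
side [309.5 215.8] [17.3 34.5] [[0.622, 0.1237], [0.6168, 0.1154], [0.6116, 0.1071]]
side [308.9 215.6] [ 9.4 25.4] [[0.6215, 0.1254], [0.6163, 0.1171], [0.6111, 0.1088]]
[[309.55222658 213.31136086]] [[260.1149214  195.79132038]]
jar proj 0 [[397.4668341  398.41260561]] [[483.49229346 277.1668722 ]]
jar proj 0.085 [[404.29774046 354.36142322]] [[497.65511466 271.625381  ]]
turn z 25.570361520194123 move in turned tool xy [-0.37113351 -0.20262781] in current [-0.24732513 -0.34296995]
```

drive_tool([
  [0, 0, 0, 0, 0, 6.4, 0],
  [0, 0, 0, 0, 0, 6.4, 0],
  [0, 0, 0, 0, 0, 6.4, 0],
  [0, 0, 0, 0, 0, 6.4, 0],
  [-0.023, -0.0125, 0, 0, 0, 0, 0],
  [-0.023, -0.0125, 0, 0, 0, 0, 0],
  [-0.023, -0.0125, 0, 0, 0, 0, 0],
  [-0.023, -0.0125, 0, 0, 0, 0, 0],
  [-0.023, -0.0125, 0, 0, 0, 0, 0],
  [-0.023, -0.0125, 0, 0, 0, 0, 0],
  [-0.023, -0.0125, 0, 0, 0, 0, 0],
  [-0.023, -0.0125, 0, 0, 0, 0, 0],
  [-0.023, -0.0125, 0, 0, 0, 0, 0],
  [-0.023, -0.0125, 0, 0, 0, 0, 0],
  [-0.023, -0.0125, 0, 0, 0, 0, 0],
  [-0.023, -0.0125, 0, 0, 0, 0, 0],
  [-0.023, -0.0125, 0, 0, 0, 0, 0],
  [-0.023, -0.0125, 0, 0, 0, 0, 0],
  [-0.023, -0.0125, 0, 0, 0, 0, 0],
  [-0.023, -0.0125, 0, 0, 0, 0, 0],
], squeeze=15)

```text
time_s: 1.77
tcp_pos: [0.4778, -0.3411, 0.2007]
ee_rot: [3.141, 0.0, -1.685]
ft_force: [-0.4, -0.4, -0.5]
gripper_width: 0.0927
```

```bash
cat >> h.py <<'E'
def delta(target):
    st=state();R=cv2.Rodrigues(np.zeros(3))[0]
    from scipy.spatial.transform import Rotation as Ro
    R=Ro.from_euler("xyz",st["ee_rot"]).as_matrix()
    print("t",st["time_s"],"tcp",np.round(st["tcp_pos"],4),"rot deg",np.degrees(st["ee_rot"]).round(2),"f",np.round(st["ft_force"],2),"w",round(st["gripper_width"],4))
    print("tool delta",(R.T@(np.array(target)-st["tcp_pos"])).round(4))
E
python3 -c "
from h import *
delta([.480,-.339,.042])"
```

```text
t 1.7667 tcp [ 0.4778 -0.3411  0.2007] rot deg [ 1.7997e+02  1.0000e-02 -9.6530e+01] f [-0.42 -0.38 -0.54] w 0.0927
tool delta [-0.0023 -0.002   0.1587]
```

drive_tool([
  [-0.002, -0.002, 0.015, 0, 0, 0, 0],
  [0, 0, 0.02, 0, 0, 0, 0],
  [0, 0, 0.02, 0, 0, 0, 0],
  [0, 0, 0.02, 0, 0, 0, 0],
  [0, 0, 0.005, 0, 0, 0, 0],
  [0, 0, 0, 0, 0, 0, 0],
])

```text
time_s: 2.27
tcp_pos: [0.4787, -0.34, 0.1194]
ee_rot: [3.138, 0.001, -1.685]
ft_force: [-0.3, 0.1, 0.8]
gripper_width: 0.0926
```

```bash
python3 - <<'E'
from h import *
im=capture("side");cv2.imwrite("pics/s1.png",cv2.resize(im[250:440,300:520],None,fx=3,fy=3))
delta([.480,-.339,.042])
E
```

```text
t 2.3167 tcp [ 0.4793 -0.3405  0.1206] rot deg [ 1.7992e+02  3.0000e-02 -9.6540e+01] f [ 0.3  -0.16  0.12] w 0.093
tool delta [-0.0015 -0.0006  0.0786]
```

View pics/s1.png

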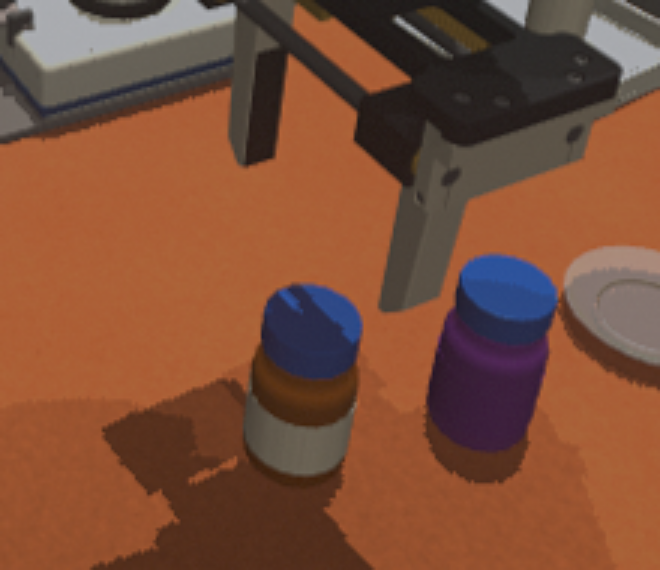

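```bash
python3 -c "
from h import *
print(proj('side',[[.4793,-.3405,.1016],[.4793,-.3405,.0]]))"
```

```text
[[406.02851273 345.94285693]
 [397.70110714 399.41848296]]
```

```bash
python3 -c "
from h import *
c=np.array([.4793,-.3405,.1016]);x=np.array([-.114,-.993,0])
for s in(-.06,-.047,0,.047,.06):print(s,proj('side',c+s*x),(proj('side',c+s*x)[0]-[300,250])*3)
im=capture('top');print(proj('top',[c,c+.06*x,c-.06*x])); cv2.imwrite('pics/t1.png',cv2.resize(im[180:360,420:620],None,fx=3,fy=3))"
```

```text
-0.06 [[380.44177036 318.50839814]] [241.32531107 205.52519443]
-0.047 [[385.65667821 324.09989442]] [256.97003464 222.29968325]
0 [[406.02851273 345.94285693]] [318.0855382  287.82857079]
0.047 [[429.14287214 370.72639253]] [387.42861642 362.17917758]
0.06 [[436.09600593 378.18163867]] [408.28801779 384.54491601]
[[501.50342456 270.94372191]
 [533.27296761 275.6172214 ]
 [469.69336217 266.26426178]]
```

View pics/t1.png

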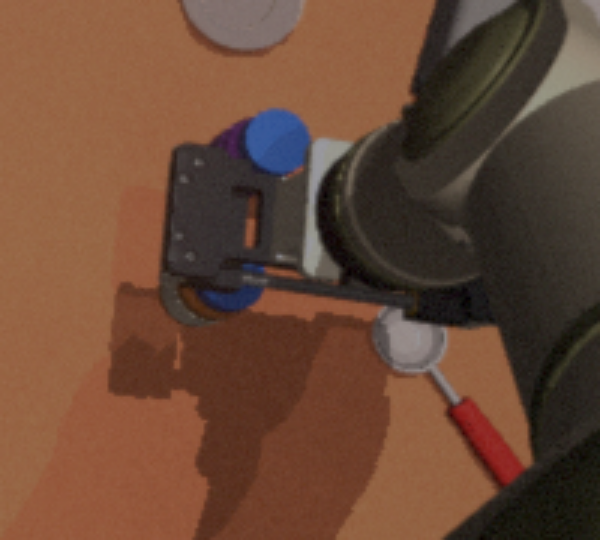

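```bash
python3 -c "
from h import *
im=capture('top'); cv2.imwrite('pics/t2.png',im);im=capture('side'); cv2.imwrite('pics/s2.png',im)"
```

```text
(no output)
```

View pics/s2.png

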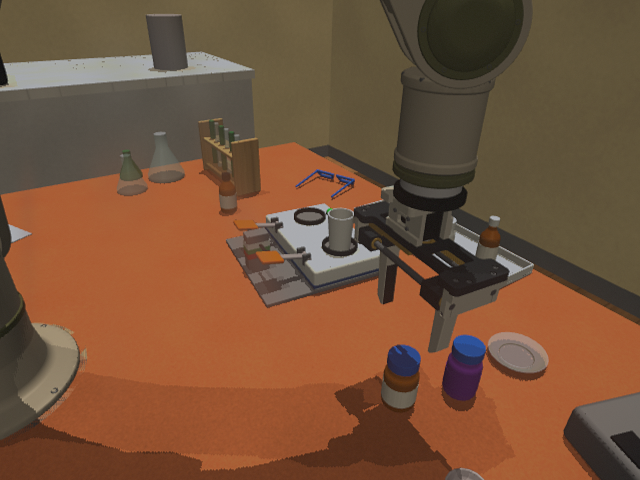

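View pics/t2.png

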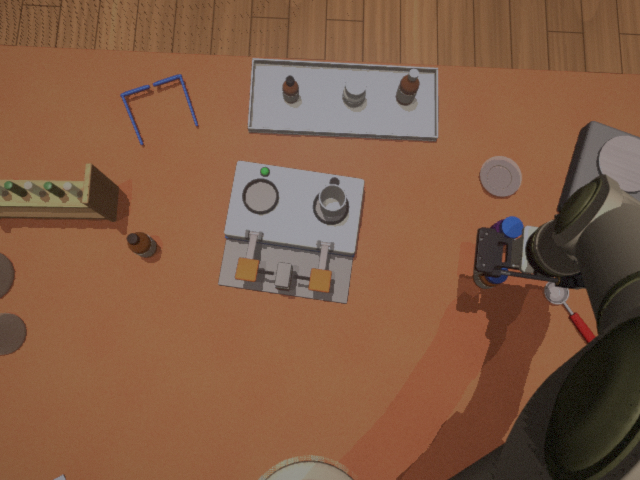

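```bash
python3 - <<'E'
from h import *
S=cv2.imread("pics/s2.png");cv2.imwrite("pics/s2c.png",cv2.resize(S[230:360,350:520],None,fx=4,fy=4)); 
T=cv2.imread("pics/t2.png");cv2.imwrite("pics/t2c.png",cv2.resize(T[210:310,460:610],None,fx=5,fy=5)) 
for z in(.08,.1016,.12,.14):
  print(z,onz("side",(387,303),z).round(3),onz("side",(438,352),z).round(3))
for z in (.16,.18,.2,.22): print(z,onz("top",(480,230),z).round(3),onz("top",(477,274),z).round(3))
E
```

```text
0.08 [ 0.537 -0.239  0.08 ] [ 0.526 -0.356  0.08 ]
0.1016 [ 0.517 -0.259  0.102] [ 0.507 -0.37   0.102]
0.12 [ 0.5   -0.276  0.12 ] [ 0.49  -0.382  0.12 ]
0.14 [ 0.482 -0.295  0.14 ] [ 0.472 -0.395  0.14 ]
0.16 [ 0.543 -0.284  0.16 ] [ 0.464 -0.276  0.16 ]
0.18 [ 0.538 -0.277  0.18 ] [ 0.461 -0.27   0.18 ]
0.2 [ 0.534 -0.271  0.2  ] [ 0.458 -0.264  0.2  ]
0.22 [ 0.529 -0.264  0.22 ] [ 0.456 -0.258  0.22 ]
```

View pics/s2c.png

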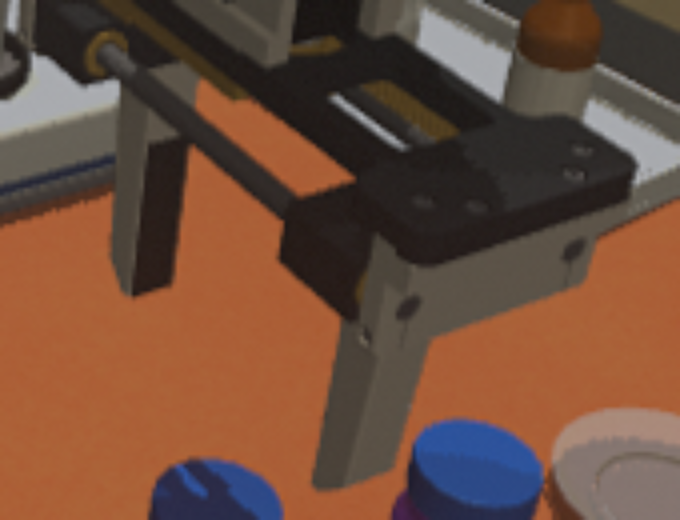

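View pics/t2c.png

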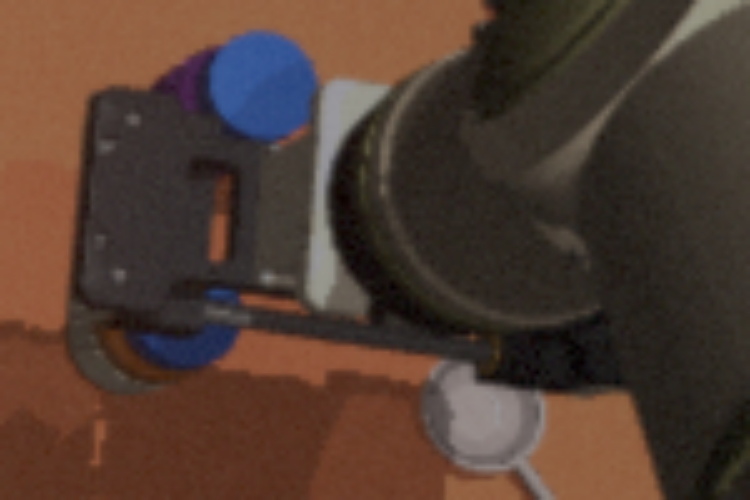

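```bash
python3 - <<'E'
from h import *
S=cv2.imread("pics/s2.png");cv2.imwrite("pics/s2d.png",cv2.resize(S[170:300,345:455],None,fx=5,fy=5)[:600]);
print(proj("top",[[0,0,0],[.1,0,0],[0,.1,0]]),proj("side",[[0,0,0],[0,0,.1],[.1,0,0]]))
c=np.array([.4793,-.3405,.1206])
print("flange axis",proj("side",[c+[0,0,z] for z in(.065,.1,.15,.2,.3)]),proj("top",[c+[0,0,z] for z in(.065,.1,.15,.2,.3)]))
E
```

```text
[[309.47350922 528.89333063]
 [311.25745076 471.6188782 ]
 [255.35759624 527.99170206]] [[-10.07030046 381.47055438]
 [-37.16364256 328.77089065]
 [ 66.69891438 354.7714081 ]]
flange axis [[414.13449409 293.88913833]
 [417.90936084 269.6482916 ]
 [423.77878682 231.95693315]
 [430.29218371 190.13022349]
 [445.7270575   91.01297388]] [[518.5449618  264.34800099]
 [526.55935569 261.24612674]
 [539.12103324 256.38428134]
 [553.2058347  250.93292925]
 [587.20579327 237.7736564 ]]
```

View pics/s2d.png

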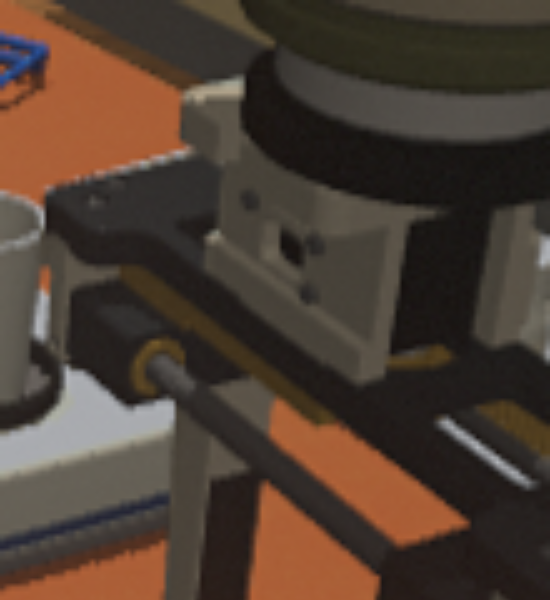

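```bash
python3 - <<'E'
from h import *
def tri(a,b):
    P=[]
    for n in("top","side"):
        K,r,t=cal(n);P.append(K@np.c_[cv2.Rodrigues(r)[0],t])
    X=cv2.triangulatePoints(P[0],P[1],np.array(a,float).reshape(2,1),np.array(b,float).reshape(2,1)).ravel();X=X[:3]/X[3]
    return X.round(4),proj("top",X).round(1),proj("side",X).round(1)
print(tri((477.5,269),(355.5,213)))
print(tri((479.5,229),(345+190/5,170+152/5)))
E
python3 -c "
import numpy as np
from scipy.spatial.transform import Rotation as R" ; ls .; 
```

```text
(array([ 0.4578, -0.2463,  0.2592]), array([[477.4, 269.2]]), array([[355.8, 212.9]]))
(array([ 0.515 , -0.2454,  0.2654]), array([[477.1, 232.6]]), array([[390.8, 198.1]]))
h.py
pics
```

```bash
python3 - <<'E'
from h import *
x=np.array([-.1137,-.9935]);y=np.array([-.9935,.1137]);c=np.array([.4793,-.3405])
pts={"Linner-x":(383.7,303.7),"Linner+x":(393,302),"Louter-x":(378,296),"Rinner-x":(428.7,352),"Router-x":(436,352),"Router+x":(448,347)}
for z in(.1,.11,.12,.13,.137,.145):
    print(z,{k:[round(float((onz("side",v,z)[:2]-c)@a)*1000) for a in(x,y)] for k,v in pts.items()})
E
```

```text
0.1 {'Linner-x': [-87, -24], 'Linner+x': [-85, -39], 'Louter-x': [-107, -27], 'Rinner-x': [20, -21], 'Router-x': [24, -29], 'Router+x': [24, -49]}
0.11 {'Linner-x': [-77, -16], 'Linner+x': [-75, -30], 'Louter-x': [-96, -19], 'Rinner-x': [28, -13], 'Router-x': [32, -21], 'Router+x': [31, -41]}
0.12 {'Linner-x': [-67, -8], 'Linner+x': [-65, -22], 'Louter-x': [-85, -11], 'Rinner-x': [35, -5], 'Router-x': [39, -13], 'Router+x': [39, -32]}
0.13 {'Linner-x': [-57, 0], 'Linner+x': [-54, -14], 'Louter-x': [-75, -3], 'Rinner-x': [43, 3], 'Router-x': [47, -5], 'Router+x': [46, -24]}
0.137 {'Linner-x': [-50, 5], 'Linner+x': [-47, -8], 'Louter-x': [-67, 3], 'Rinner-x': [48, 8], 'Router-x': [52, 0], 'Router+x': [52, -18]}
0.145 {'Linner-x': [-41, 12], 'Linner+x': [-39, -2], 'Louter-x': [-59, 9], 'Rinner-x': [54, 14], 'Router-x': [58, 7], 'Router+x': [58, -11]}
```

drive_tool([
  [-0.001, 0, 0.018, 0, 0, 0, 0],
  [0, 0, 0.02, 0, 0, 0, 0],
  [0, 0, 0.02, 0, 0, 0, 0],
  [0, 0, 0.014, 0, 0, 0, 0],
  [0, 0, 0, 0, 0, 0, 0],
  [0, 0, 0, 0, 0, 0, 0],
])

```text
time_s: 2.97
tcp_pos: [0.4798, -0.3398, 0.0494]
ee_rot: [3.141, -0.0, -1.685]
ft_force: [-0.2, -0.5, -0.0]
gripper_width: 0.093
```

```bash
python3 - <<'E'
from h import *
im=capture("side");cv2.imwrite("pics/s3.png",cv2.resize(im[250:420,340:520],None,fx=4,fy=4)[:600])
delta([.480,-.339,.042])
E
```

```text
t 3.0167 tcp [ 0.4802 -0.3401  0.0499] rot deg [-1.7995e+02 -3.0000e-02 -9.6550e+01] f [-0.3  -0.59 -0.05] w 0.093
tool delta [-0.001   0.0003  0.0079]
```

View pics/s3.png

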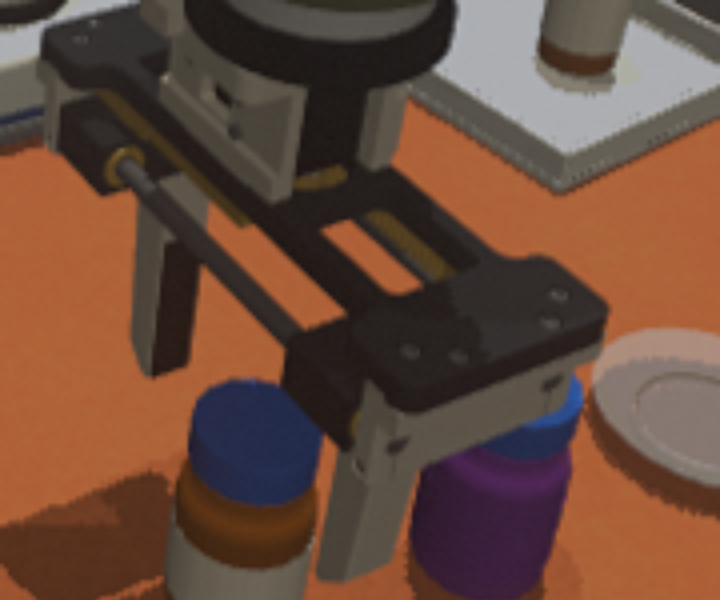

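```bash
python3 - <<'E'
from h import *
x=np.array([-.1137,-.9935]);y=np.array([-.9935,.1137]);c=np.array([.4802,-.3401])
pts={"Li-x":(340+152/4,250+377/4),"Li+x":(340+188/4,250+365/4),"Ri-x":(340+318/4,250+578/4),"Ro-x":(340+345/4,250+582/4)}
for z in(.03,.045,.055,.065,.075):
    print(z,{k:[round(float((onz("side",v,z)[:2]-c)@a)*1000) for a in(x,y)] for k,v in pts.items()})
E
```

```text
0.03 {'Li-x': [-79, -15], 'Li+x': [-79, -31], 'Ri-x': [26, -13], 'Ro-x': [31, -20]}
0.045 {'Li-x': [-66, -5], 'Li+x': [-66, -21], 'Ri-x': [35, -3], 'Ro-x': [41, -10]}
0.055 {'Li-x': [-58, 1], 'Li+x': [-57, -14], 'Ri-x': [42, 3], 'Ro-x': [47, -3]}
0.065 {'Li-x': [-49, 8], 'Li+x': [-49, -7], 'Ri-x': [48, 10], 'Ro-x': [53, 3]}
0.075 {'Li-x': [-41, 15], 'Li+x': [-40, 0], 'Ri-x': [55, 16], 'Ro-x': [59, 10]}
```

drive_tool([
  [-0.001, 0, 0.008, 0, 0, 0, 0],
  [0, 0, 0.007, 0, 0, 0, 0],
  [0, 0, 0, 0, 0, 0, 0],
  [0, 0, 0, 0, 0, 0, 120],
  [0, 0, 0, 0, 0, 0, 160],
  [0, 0, 0, 0, 0, 0, 200],
  [0, 0, 0, 0, 0, 0, 255],
  [0, 0, 0, 0, 0, 0, 255],
  [0, 0, 0, 0, 0, 0, 255],
  [0, 0, 0, 0, 0, 0, 255],
  [0, 0, 0, 0, 0, 0, 255],
], squeeze=15)

```text
time_s: 3.93
tcp_pos: [0.4799, -0.3389, 0.034]
ee_rot: [-3.141, -0.0, -1.685]
ft_force: [-0.0, -1.4, 0.3]
gripper_width: 0.0464
```

```bash
python3 - <<'E'
from h import *
im=capture("side");cv2.imwrite("pics/s4.png",cv2.resize(im[260:430,340:520],None,fx=4,fy=4)[:600])
delta([.480,-.339,.042])
E
```

```text
t 3.9833 tcp [ 0.4799 -0.3389  0.034 ] rot deg [-1.7998e+02 -2.0000e-02 -9.6540e+01] f [-0.56 -0.98  0.07] w 0.0466
tool delta [ 0.0001 -0.0001 -0.008 ]
```

View pics/s4.png

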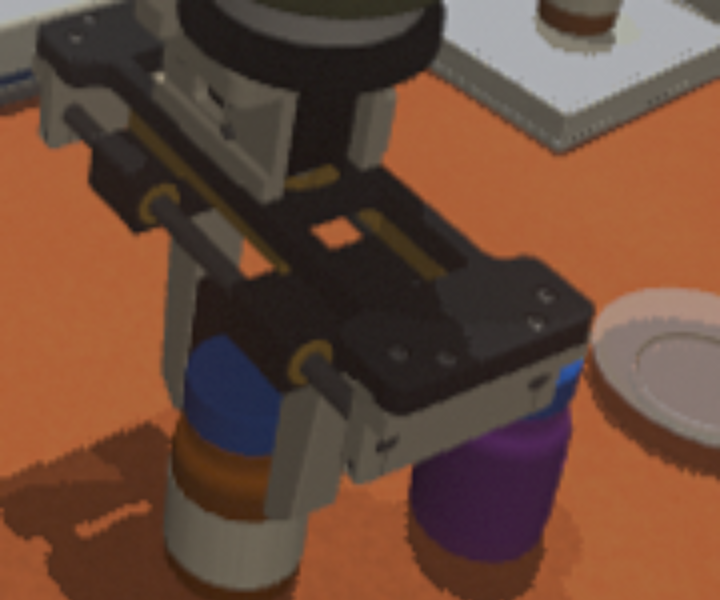

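drive_tool([
  [0, 0, -0.005, 0, 0, 0, 255],
  [0, 0, -0.01, 0, 0, 0, 255],
  [0, 0, -0.01, 0, 0, 0, 255],
  [0, 0, -0.015, 0, 0, 0, 255],
  [0, 0, 0, 0, 0, 0, 255],
  [0, 0, 0, 0, 0, 0, 255],
  [0, 0, 0, 0, 0, 0, 255],
], squeeze=25)

```text
time_s: 4.57
tcp_pos: [0.4798, -0.3385, 0.074]
ee_rot: [-3.141, -0.0, -1.685]
ft_force: [-0.9, -1.1, -1.8]
gripper_width: 0.046
```

```bash
python3 - <<'E'
from h import *
im=capture("side");cv2.imwrite("pics/s5.png",cv2.resize(im[230:400,340:520],None,fx=4,fy=4)[:600])
delta([.480,-.339,.042])
E
```

```text
t 4.6167 tcp [ 0.4796 -0.3384  0.0737] rot deg [ 1.7998e+02  1.0000e-02 -9.6530e+01] f [-0.46  0.21 -1.67] w 0.0464
tool delta [ 0.0006 -0.0005  0.0317]
```

View pics/s5.png

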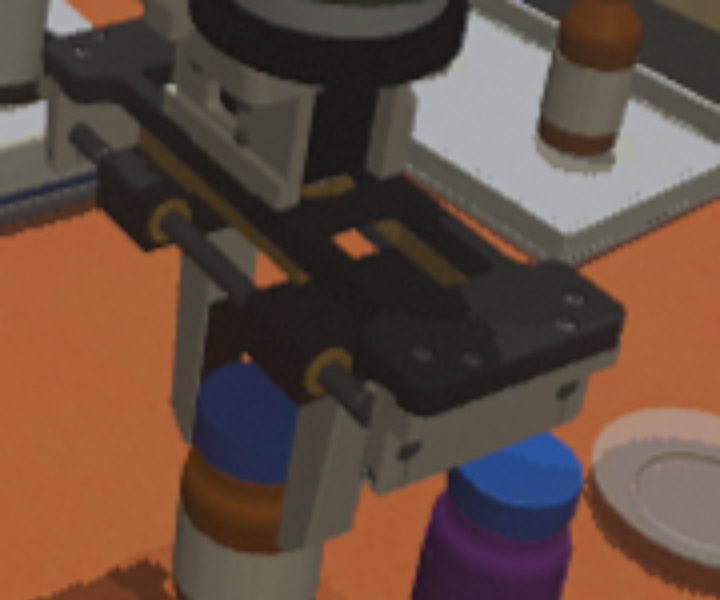

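drive_tool([
  [0, 0, -0.018, 0, 0, 0, 255],
  [0, 0, -0.02, 0, 0, 0, 255],
  [0, 0, -0.02, 0, 0, 0, 255],
  [0, 0, -0.02, 0, 0, 0, 255],
  [0, 0, -0.02, 0, 0, 0, 255],
  [0, 0, -0.02, 0, 0, 0, 255],
  [0, 0, -0.018, 0, 0, 0, 255],
  [-0.01, -0.002, 0, 0, 0, 0, 255],
  [-0.018, -0.003, 0, 0, 0, 0, 255],
  [-0.022, -0.004, 0, 0, 0, 0, 255],
  [-0.022, -0.004, 0, 0, 0, 0, 255],
  [-0.022, -0.004, 0, 0, 0, 0, 255],
  [-0.022, -0.004, 0, 0, 0, 0, 255],
  [-0.022, -0.004, 0, 0, 0, 0, 255],
  [-0.022, -0.004, 0, 0, 0, 0, 255],
  [-0.022, -0.004, 0, 0, 0, 0, 255],
  [-0.022, -0.004, 0, 0, 0, 0, 255],
  [-0.022, -0.004, 0, 0, 0, 0, 255],
  [-0.022, -0.004, 0, 0, 0, 0, 255],
  [-0.022, -0.004, 0, 0, 0, 0, 255],
])

```text
time_s: 6.28
tcp_pos: [0.5586, -0.0739, 0.2082]
ee_rot: [3.139, 0.0, -1.684]
ft_force: [-0.1, -0.2, -2.3]
gripper_width: 0.046
```

```bash
python3 -c "
from h import *
delta([.6178,.1176,.21])"
```

```text
t 6.2833 tcp [ 0.5586 -0.0739  0.2082] rot deg [179.87   0.   -96.49] f [-0.05 -0.15 -2.26] w 0.046
tool delta [-0.197  -0.0372 -0.0018]
```

drive_tool([
  [-0.022, -0.004, 0, 0, 0, 0, 255],
  [-0.022, -0.004, 0, 0, 0, 0, 255],
  [-0.022, -0.004, 0, 0, 0, 0, 255],
  [-0.022, -0.004, 0, 0, 0, 0, 255],
  [-0.022, -0.004, 0, 0, 0, 0, 255],
  [-0.022, -0.004, 0, 0, 0, 0, 255],
  [-0.022, -0.004, 0, 0, 0, 0, 255],
  [-0.02, -0.004, 0, 0, 0, 0, 255],
  [-0.012, -0.003, 0, 0, 0, 0, 255],
  [-0.006, -0.001, 0, 0, 0, 0, 255],
  [0, 0, 0, 0, 0, 0, 255],
  [0, 0, 0, 0, 0, 0, 255],
  [0, 0, 0, 0, 0, 0, 255],
])

```text
time_s: 7.37
tcp_pos: [0.6164, 0.1091, 0.2096]
ee_rot: [3.141, -0.001, -1.686]
ft_force: [0.6, -0.7, -1.4]
gripper_width: 0.0463
```

```bash
python3 - <<'E'
from h import *
delta([.6178,.1176,.21])
im=capture("side");cv2.imwrite("pics/s6.png",cv2.resize(im[90:290,200:400],None,fx=3,fy=3))
im=capture("top");cv2.imwrite("pics/t6.png",cv2.resize(im[130:330,180:400],None,fx=3,fy=3)[:600])
E
```

```text
t 7.3667 tcp [0.6164 0.1091 0.2096] rot deg [ 1.7997e+02 -6.0000e-02 -9.6630e+01] f [ 0.62 -0.66 -1.37] w 0.0463
tool delta [-0.0086 -0.0004 -0.0004]
```

View pics/s6.png

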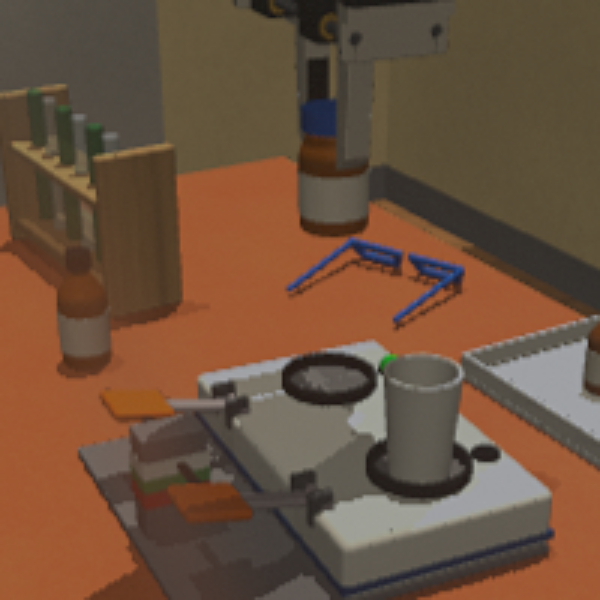

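View pics/t6.png

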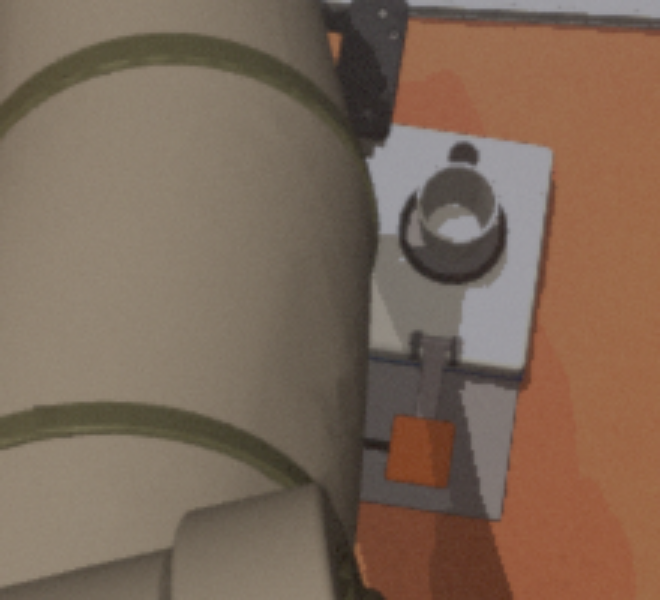

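```bash
python3 - <<'E'
from h import *
print(proj("side",[[.6164,.1091,.1756],[.6178,.1176,.1756],[.6178,.1176,.1706]]), proj("side",[.6178,.1176,.06]))
E
```

```text
[[311.26095291 165.57360887]
 [309.67446819 164.20959945]
 [309.66190914 166.46279148]] [[309.40054759 213.35309718]]
```

drive_tool([
  [-0.0085, -0.0005, 0, 0, 0, 0, 255],
  [0, 0, 0.015, 0, 0, 0, 255],
  [0, 0, 0.02, 0, 0, 0, 255],
  [0, 0, 0.02, 0, 0, 0, 255],
  [0, 0, 0.02, 0, 0, 0, 255],
  [0, 0, 0.015, 0, 0, 0, 255],
  [0, 0, 0.01, 0, 0, 0, 255],
  [0, 0, 0, 0, 0, 0, 255],
  [0, 0, 0, 0, 0, 0, 255],
])

```text
time_s: 8.22
tcp_pos: [0.6184, 0.1192, 0.1099]
ee_rot: [3.141, -0.0, -1.685]
ft_force: [0.5, -0.9, -1.2]
gripper_width: 0.0461
```

```bash
python3 - <<'E'
from h import *
delta([.6178,.1176,.084])
im=capture("side");cv2.imwrite("pics/s7.png",cv2.resize(im[130:260,220:400],None,fx=4,fy=4))
E
```

```text
t 8.2167 tcp [0.6184 0.1192 0.1099] rot deg [ 1.7998e+02 -1.0000e-02 -9.6540e+01] f [ 0.46 -0.87 -1.22] w 0.0461
tool delta [0.0016 0.0004 0.0259]
```

View pics/s7.png

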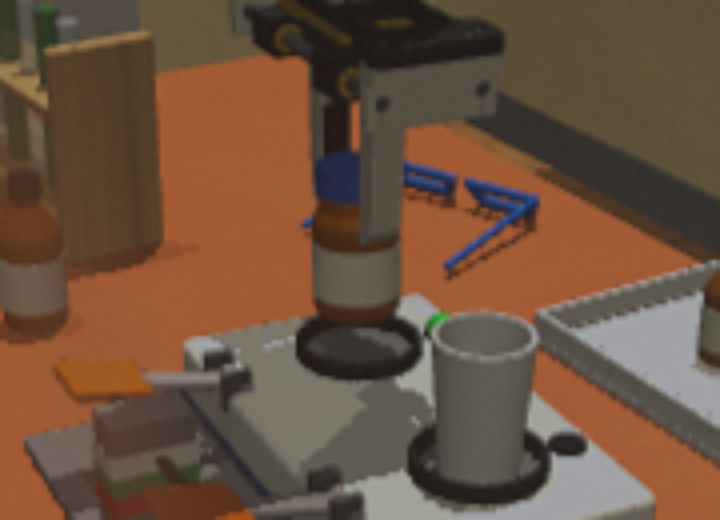

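The jar is aligned above the free ring: jar base at crop (357,320), ring at (360,345). I lower it gently.

drive_tool([
  [0.0015, 0, 0.008, 0, 0, 0, 255],
  [0, 0, 0.008, 0, 0, 0, 255],
  [0, 0, 0.005, 0, 0, 0, 255],
  [0, 0, 0.003, 0, 0, 0, 255],
  [0, 0, 0.001, 0, 0, 0, 255],
  [0, 0, 0, 0, 0, 0, 255],
  [0, 0, 0, 0, 0, 0, 255],
])

```text
time_s: 8.85
tcp_pos: [0.6182, 0.1177, 0.0849]
ee_rot: [-3.142, 0.0, -1.685]
ft_force: [-0.1, 0.1, -0.8]
gripper_width: 0.0464
```

drive_tool([
  [0, 0, 0.001, 0, 0, 0, 255],
  [0, 0, 0.001, 0, 0, 0, 255],
  [0, 0, 0, 0, 0, 0, 255],
  [0, 0, 0, 0, 0, 0, 255],
])

```text
time_s: 9.18
tcp_pos: [0.6189, 0.1176, 0.0839]
ee_rot: [-3.14, 0.0, -1.685]
ft_force: [-0.2, -0.9, 4.8]
gripper_width: 0.0459
```

```bash
python3 - <<'E'
from h import *
delta([.6178,.1176,.084])
im=capture("side");cv2.imwrite("pics/s8.png",cv2.resize(im[130:260,220:400],None,fx=4,fy=4))
E
```

```text
t 9.1833 tcp [0.6189 0.1176 0.0839] rot deg [-1.799e+02  3.000e-02 -9.655e+01] f [-0.18 -0.94  4.78] w 0.0459
tool delta [ 0.0001  0.0011 -0.0001]
```

View pics/s8.png

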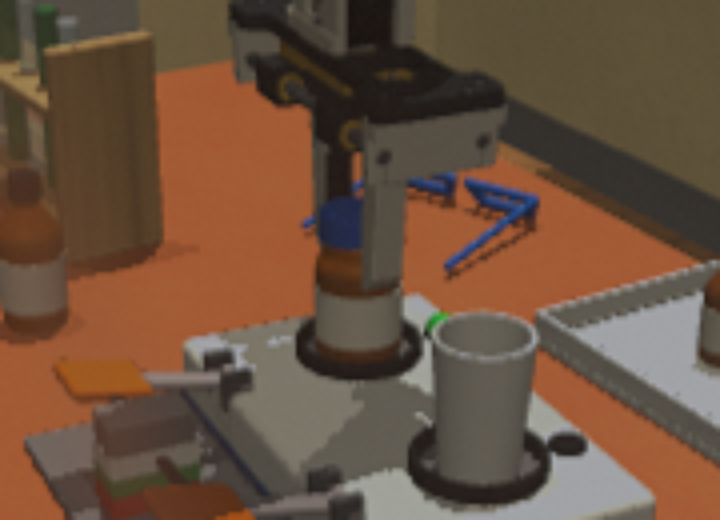

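drive_tool([
  [0, 0, 0, 0, 0, 0, 110],
  [0, 0, 0, 0, 0, 0, 80],
  [0, 0, 0, 0, 0, 0, 50],
  [0, 0, 0, 0, 0, 0, 50],
  [0, 0, 0, 0, 0, 0, 50],
  [0, 0, -0.01, 0, 0, 0, 50],
  [0, 0, -0.015, 0, 0, 0, 50],
  [0, 0, -0.02, 0, 0, 0, 50],
  [0, 0, -0.02, 0, 0, 0, 50],
  [0, 0, -0.02, 0, 0, 0, 50],
  [0, 0, -0.02, 0, 0, 0, 50],
  [0, 0, -0.015, 0, 0, 0, 50],
  [0, 0, 0, 0, 0, 0, 255],
  [0, 0, 0, 0, 0, 0, 255],
])

```text
time_s: 10.4
tcp_pos: [0.6185, 0.1177, 0.204]
ee_rot: [-3.14, 0.001, -1.685]
ft_force: [-0.5, -1.3, -0.6]
gripper_width: 0.0657
```

```bash
python3 - <<'E'
from h import *
delta([.469,.1347,.12])
im=capture("side");cv2.imwrite("pics/s9.png",cv2.resize(im[110:260,220:400],None,fx=4,fy=4))
E
```

```text
t 10.4 tcp [0.6185 0.1177 0.204 ] rot deg [-1.799e+02  5.000e-02 -9.653e+01] f [-0.51 -1.26 -0.64] w 0.0657
tool delta [0.0002 0.1506 0.0838]
```

View pics/s9.png

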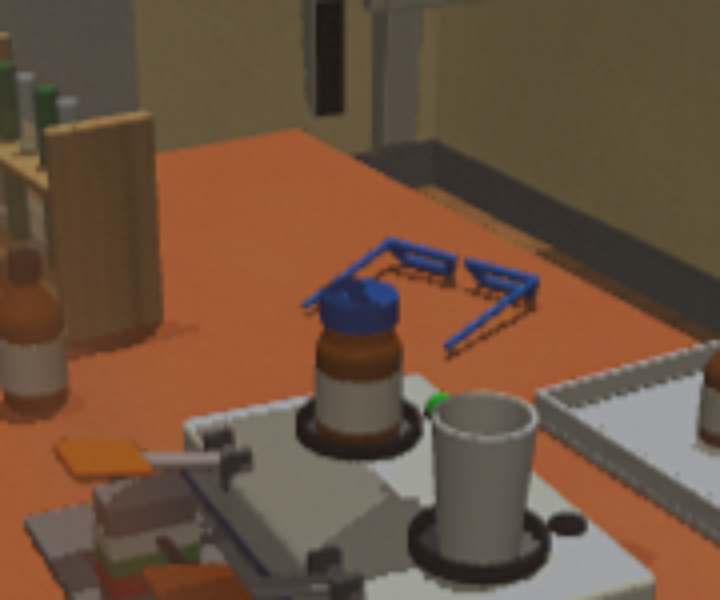

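drive_tool([
  [0, 0.01, 0, 0, 0, 0, 255],
  [0, 0.018, 0, 0, 0, 0, 255],
  [0, 0.02, 0, 0, 0, 0, 255],
  [0, 0.02, 0, 0, 0, 0, 255],
  [0, 0.02, 0, 0, 0, 0, 255],
  [0, 0.02, 0, 0, 0, 0, 255],
  [0, 0.02, 0, 0, 0, 0, 255],
  [0, 0.0155, 0, 0, 0, 0, 255],
  [0, 0.007, 0, 0, 0, 0, 255],
  [0, 0, 0.02, 0, 0, 0, 255],
  [0, 0, 0.025, 0, 0, 0, 255],
  [0, 0, 0.025, 0, 0, 0, 255],
  [0, 0, 0.02, 0, 0, 0, 255],
  [0, 0, 0.01, 0, 0, 0, 255],
  [0, 0, 0, 0, 0, 0, 255],
  [0, 0, 0, 0, 0, 0, 255],
])

```text
time_s: 11.78
tcp_pos: [0.4681, 0.1345, 0.1022]
ee_rot: [3.14, -0.001, -1.685]
ft_force: [-0.5, 0.4, -0.1]
gripper_width: 0.0005
```

```bash
python3 - <<'E'
from h import *
delta([.469,.1347,.09])
im=capture("side");cv2.imwrite("pics/s10f.png",im);cv2.imwrite("pics/s10.png",cv2.resize(im[150:300,190:370],None,fx=4,fy=4))
E
```

```text
t 11.7833 tcp [0.4681 0.1345 0.1022] rot deg [ 1.7989e+02 -6.0000e-02 -9.6530e+01] f [-0.51  0.36 -0.11] w 0.0005
tool delta [-0.0003 -0.0009  0.0122]
```

View pics/s10.png

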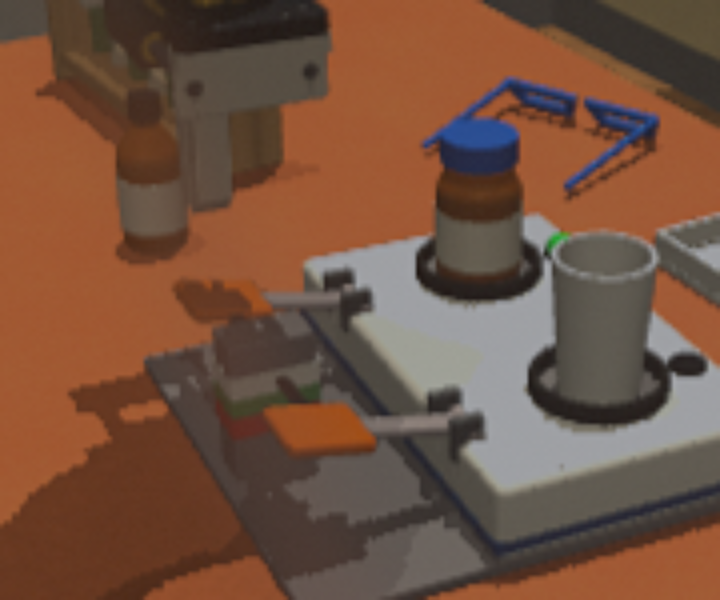

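drive_tool([
  [0, 0.0, 0.004, 0, 0, 0, 255],
  [0, 0, 0.004, 0, 0, 0, 255],
  [0, 0, 0.003, 0, 0, 0, 255],
  [0, 0, 0.002, 0, 0, 0, 255],
  [0, 0, 0, 0, 0, 0, 255],
  [0, 0, 0, 0, 0, 0, 255],
])

```text
time_s: 12.33
tcp_pos: [0.4686, 0.1347, 0.0899]
ee_rot: [3.141, -0.0, -1.685]
ft_force: [-0.5, -0.0, 0.2]
gripper_width: 0.0005
```

drive_tool([
  [0, 0.0, 0.002, 0, 0, 0, 255],
  [0, 0, 0.002, 0, 0, 0, 255],
  [0, 0, 0.002, 0, 0, 0, 255],
  [0, 0, 0, 0, 0, 0, 255],
  [0, 0, 0, 0, 0, 0, 255],
])

```text
time_s: 12.75
tcp_pos: [0.4685, 0.1347, 0.0837]
ee_rot: [3.141, -0.0, -1.685]
ft_force: [-0.2, 0.2, 0.6]
gripper_width: 0.0004
```

drive_tool([
  [0, 0.0, 0.003, 0, 0, 0, 255],
  [0, 0, 0.003, 0, 0, 0, 255],
  [0, 0, 0, 0, 0, 0, 255],
  [0, 0, 0, 0, 0, 0, 255],
])

```text
time_s: 13.08
tcp_pos: [0.4684, 0.1347, 0.0776]
ee_rot: [3.141, -0.0, -1.685]
ft_force: [-0.4, 0.4, -0.7]
gripper_width: 0.0004
```

```bash
python3 - <<'E'
from h import *
delta([.469,.1347,.073])
im=capture("side");cv2.imwrite("pics/s11.png",cv2.resize(im[150:300,190:370],None,fx=4,fy=4))
E
```

```text
t 13.0833 tcp [0.4684 0.1347 0.0776] rot deg [ 1.7997e+02 -2.0000e-02 -9.6530e+01] f [-0.42  0.41 -0.7 ] w 0.0004
tool delta [-0.0001 -0.0005  0.0046]
```

View pics/s11.png

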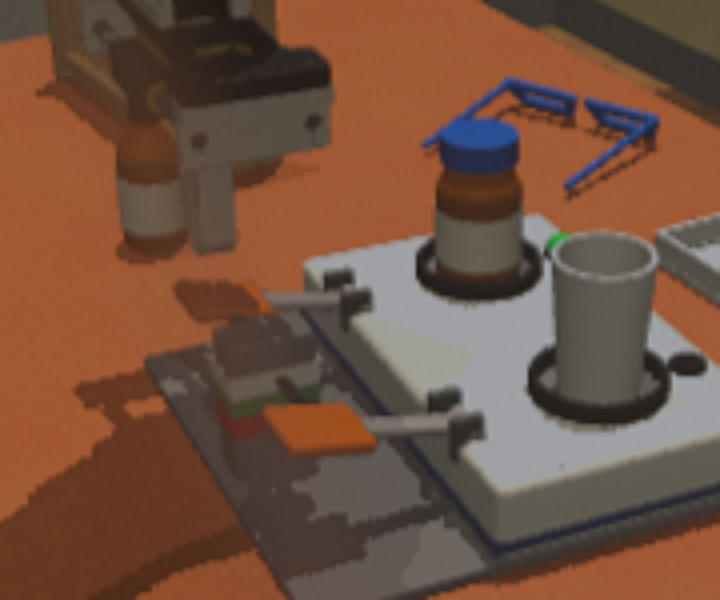

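drive_tool([
  [0, 0.0, 0.005, 0, 0, 0, 255],
  [0, 0, 0.005, 0, 0, 0, 255],
  [0, 0, 0.004, 0, 0, 0, 255],
  [0, 0, 0.002, 0, 0, 0, 255],
  [0, 0, 0, 0, 0, 0, 255],
  [0, 0, 0, 0, 0, 0, 255],
])

```text
time_s: 13.63
tcp_pos: [0.4685, 0.1346, 0.0616]
ee_rot: [3.141, -0.0, -1.685]
ft_force: [0.2, -0.4, -0.2]
gripper_width: 0.0006
```

```bash
python3 - <<'E'
from h import *
delta([.469,.1347,.04])
im=capture("side");cv2.imwrite("pics/s12.png",cv2.resize(im[170:290,200:330],None,fx=5,fy=5))
print(proj("side",[[.4684,.1347,.0756],[.4684,.1347,.069]]))
E
```

```text
t 13.6333 tcp [0.4685 0.1346 0.0616] rot deg [ 1.7997e+02 -2.0000e-02 -9.6530e+01] f [ 0.23 -0.42 -0.18] w 0.0006
tool delta [-0.0001 -0.0005  0.0216]
[[244.31829862 220.22434438]
 [244.53765743 223.0207878 ]]
```

View pics/s12.png

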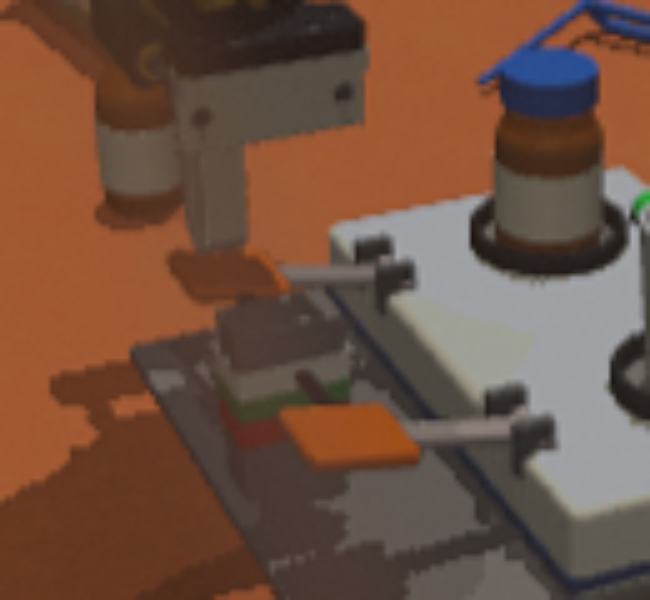

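drive_tool([
  [0, -0.0005, 0.002, 0, 0, 0, 255],
  [0, 0, 0.002, 0, 0, 0, 255],
  [0, 0, 0.001, 0, 0, 0, 255],
  [0, 0, 0, 0, 0, 0, 255],
  [0, 0, 0, 0, 0, 0, 255],
])

```text
time_s: 14.1
tcp_pos: [0.469, 0.1347, 0.0568]
ee_rot: [3.141, -0.0, -1.685]
ft_force: [-0.0, 0.2, 0.3]
gripper_width: 0.0003
```

drive_tool([
  [0, 0, 0.002, 0, 0, 0, 255],
  [0, 0, 0.001, 0, 0, 0, 255],
  [0, 0, 0, 0, 0, 0, 255],
  [0, 0, 0, 0, 0, 0, 255],
])

```text
time_s: 14.43
tcp_pos: [0.4692, 0.1347, 0.0539]
ee_rot: [-3.142, 0.0, -1.685]
ft_force: [-0.2, -0.2, 1.3]
gripper_width: 0.0001
```

drive_tool([
  [0, 0, 0.002, 0, 0, 0, 255],
  [0, 0, 0.001, 0, 0, 0, 255],
  [0, 0, 0, 0, 0, 0, 255],
  [0, 0, 0, 0, 0, 0, 255],
])

```text
time_s: 14.77
tcp_pos: [0.4688, 0.1347, 0.0508]
ee_rot: [3.141, -0.0, -1.685]
ft_force: [-1.7, 0.4, 2.6]
gripper_width: 0.0002
```

drive_tool([
  [0, 0, 0.002, 0, 0, 0, 255],
  [0, 0, 0.002, 0, 0, 0, 255],
  [0, 0, 0.002, 0, 0, 0, 255],
  [0, 0, 0.002, 0, 0, 0, 255],
  [0, 0, 0, 0, 0, 0, 255],
  [0, 0, 0, 0, 0, 0, 255],
  [0, 0, 0, 0, 0, 0, 255],
])

```text
time_s: 15.35
tcp_pos: [0.4689, 0.1346, 0.0428]
ee_rot: [3.141, -0.0, -1.685]
ft_force: [-2.5, 0.6, 4.2]
gripper_width: 0.0007
```

```bash
python3 - <<'E'
from h import *
delta([.469,.1347,.04])
im=capture("side");cv2.imwrite("pics/s13.png",cv2.resize(im[190:290,210:330],None,fx=6,fy=6,interpolation=2))
E
```

```text
t 15.35 tcp [0.4689 0.1346 0.0428] rot deg [ 1.7998e+02 -1.0000e-02 -9.6530e+01] f [-2.53  0.61  4.19] w 0.0007
tool delta [-0.0001 -0.0001  0.0028]
```

View pics/s13.png

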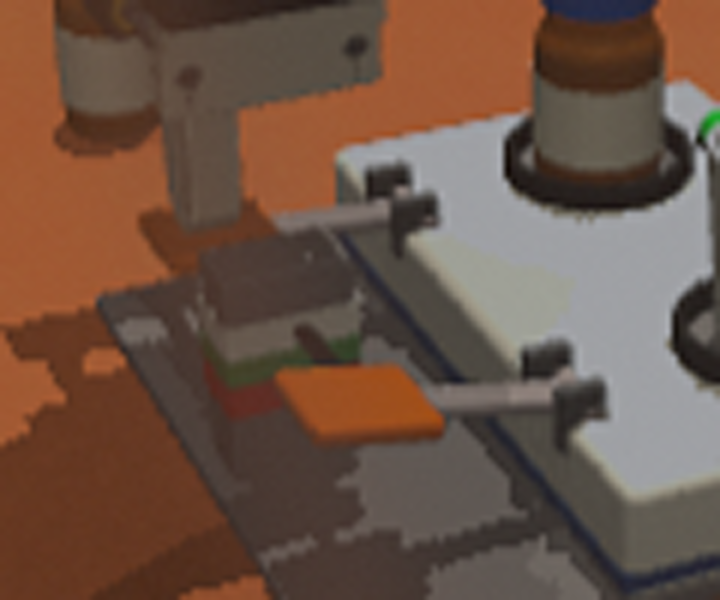

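drive_tool([
  [0, 0, 0.002, 0, 0, 0, 255],
  [0, 0, 0.002, 0, 0, 0, 255],
  [0, 0, 0, 0, 0, 0, 255],
  [0, 0, 0, 0, 0, 0, 255],
  [0, 0, 0, 0, 0, 0, 255],
  [0, 0, 0, 0, 0, 0, 255],
])

```text
time_s: 15.9
tcp_pos: [0.4689, 0.1346, 0.039]
ee_rot: [3.141, -0.0, -1.685]
ft_force: [-4.0, -0.5, 3.9]
gripper_width: 0.0003
```

```bash
python3 - <<'E'
from h import *
delta([.469,.1347,.0385])
im=capture("side");cv2.imwrite("pics/s14f.png",im)
th=-.1139;t=np.array([.5755,.0521])
def W(x,y,z):return [*(np.array([[np.cos(th),-np.sin(th)],[np.sin(th),np.cos(th)]])@[x,y]+t),z]
v=im[195:255,220:310].copy();v=cv2.convertScaleAbs(v,alpha=1.6);k=8
v=cv2.resize(v,None,fx=k,fy=k,interpolation=2)
cv2.imwrite("pics/s14r.png",v[:600])
for a,col in((0.2,(0,255,0)),(0.0,(0,0,255)),(.13,(255,255,0)),(.27,(255,0,255))):
    d=.2-a; P=[]
    for (u,w) in((-53,-20),(-97,-20),(-97,20),(-53,20)):  # paddle top corners
        r=-u/1000 if False else None
        l=abs(u)/1000;h=.004
        P.append(W(-.04-l*np.cos(d)-h*np.sin(d)*-1, .07+w/1000,.05+l*np.sin(d)+h*np.cos(d)))
    q=proj("side",P)+[0,2.4]   # side-view bias seen on ring and cap
    print(a,q.round(1).tolist())
    cv2.polylines(v,[((q-[220,195]+.5)*k).astype(np.int32)],True,col,1)
cv2.imwrite("pics/s14.png",v[:600])
E
```

```text
t 15.9 tcp [0.4689 0.1346 0.039 ] rot deg [ 1.7998e+02 -1.0000e-02 -9.6530e+01] f [-3.95 -0.48  3.92] w 0.0003
tool delta [-0.0001 -0.0001  0.0005]
0.2 [[258.5, 233.7], [238.2, 238.0], [232.5, 229.6], [252.2, 225.5]]
0.0 [[259.1, 229.1], [238.8, 229.5], [233.0, 221.3], [252.7, 221.1]]
0.13 [[258.6, 232.1], [238.2, 235.1], [232.4, 226.7], [252.3, 224.0]]
0.27 [[258.5, 235.2], [238.4, 240.9], [232.7, 232.4], [252.2, 227.0]]
```

View pics/s14.png

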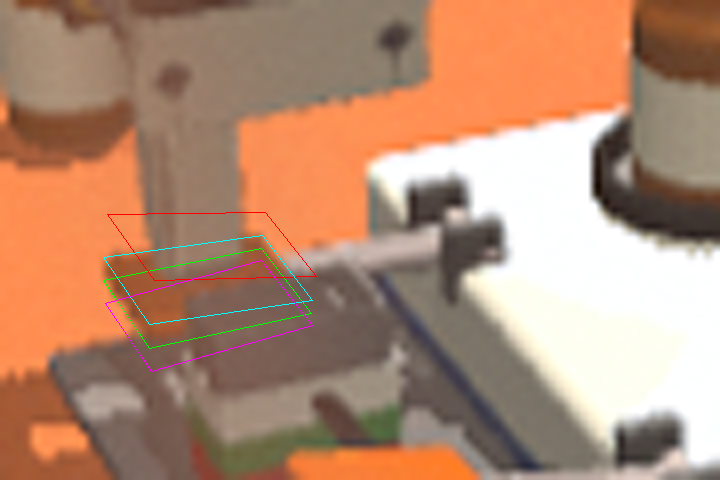

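View pics/s14r.png

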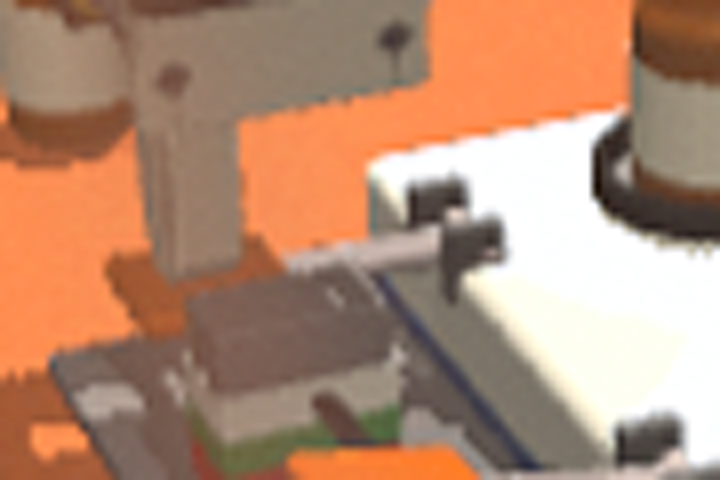

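```bash
python3 - <<'E'
from h import *
a=cv2.imread("pics/side0.png");b=cv2.imread("pics/s13.png")
b=cv2.imread("pics/s14f.png")
k=10
v=[cv2.resize(cv2.convertScaleAbs(i[210:245,226:262],alpha=1.7),None,fx=k,fy=k,interpolation=2) for i in(a,b)]
cv2.imwrite("pics/d.png",np.hstack(v))
# right lever in side0 untouched; forces
for i in range(6):
    capture("side"); s=state(); print(np.round(s["ft_force"],2),np.round(s["tcp_pos"],4))
E
```

```text
[-3.55  0.79  5.45] [0.469  0.1346 0.039 ]
[-3.98  0.61  4.94] [0.469  0.1346 0.039 ]
[-4.38  0.02  5.35] [0.469  0.1346 0.039 ]
[-2.9  -0.55  4.7 ] [0.469  0.1346 0.039 ]
[-4.05 -0.03  5.46] [0.469  0.1346 0.039 ]
[-3.78  0.23  5.27] [0.469  0.1346 0.039 ]
```

View pics/d.png

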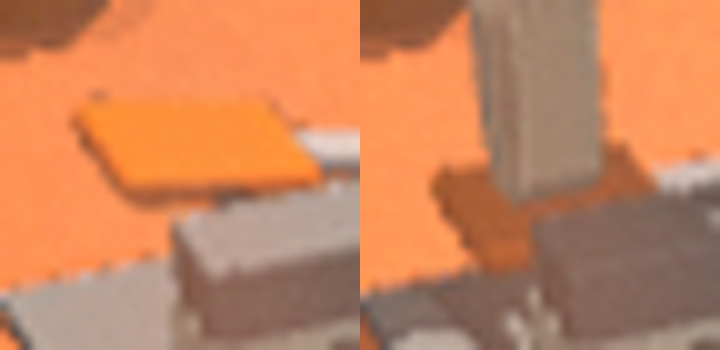

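drive_tool([
  [0, 0, 0.0015, 0, 0, 0, 255],
  [0, 0, 0.001, 0, 0, 0, 255],
  [0, 0, 0, 0, 0, 0, 255],
  [0, 0, 0, 0, 0, 0, 255],
  [0, 0, 0, 0, 0, 0, 255],
  [0, 0, 0, 0, 0, 0, 255],
])

```text
time_s: 16.75
tcp_pos: [0.4689, 0.1346, 0.0365]
ee_rot: [3.141, -0.0, -1.685]
ft_force: [-5.4, -0.2, 6.1]
gripper_width: 0.0003
```

```bash
python3 - <<'E'
from h import *
a=cv2.imread("pics/side0.png");F=[]
for i in range(6):
    b=capture("side"); s=state(); F.append(s["ft_force"])
print(np.mean(F,0).round(2),np.round(s["tcp_pos"],4))
cv2.imwrite("pics/s15f.png",b)
k=10
v=[cv2.resize(cv2.convertScaleAbs(i[210:245,226:262],alpha=1.7),None,fx=k,fy=k,interpolation=2) for i in(a,b)]
cv2.imwrite("pics/d2.png",np.hstack(v))
t=capture("top");cv2.imwrite("pics/t15.png",t)
E
```

```text
[-4.33  0.01  5.67] [0.4689 0.1346 0.0365]
```

View pics/d2.png

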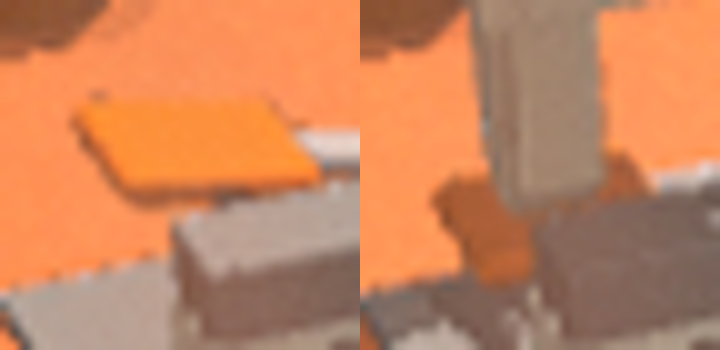

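View pics/s15f.png

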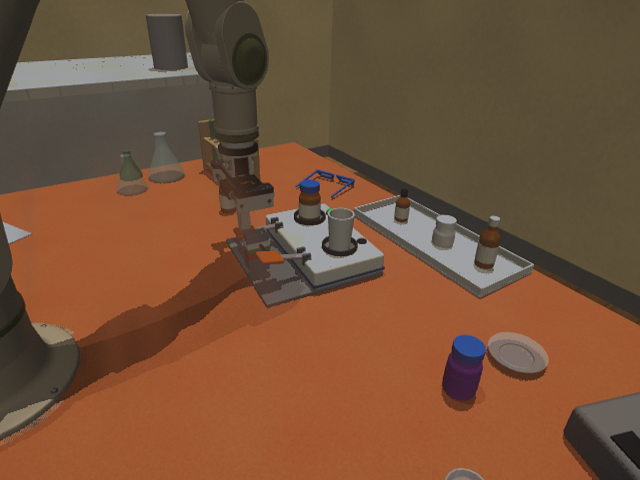

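View pics/t15.png

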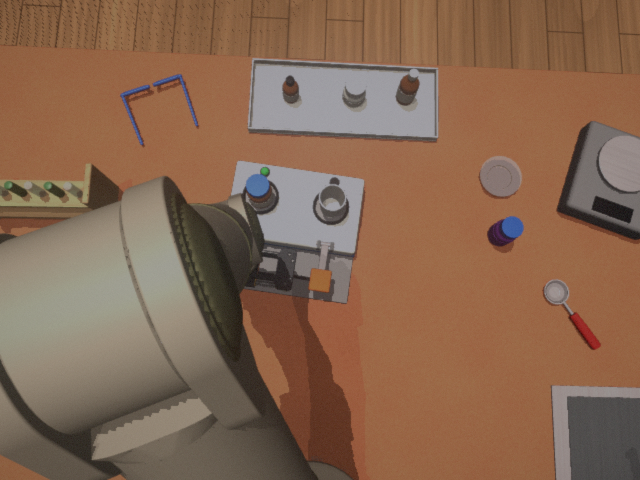

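The paddle corner has dropped about 8.5 px (8.3 predicted at half travel) with a mean push of 5.7 N, so the lever is level. In the top view the jar stands in the left seat at (258,188), and the beaker and other items are where they were.

```bash
python3 -c "
from rig import *
print(sign_off())"
```

```text
the job is handed in; nothing more can be done
None
```

I stood the amber blue-capped jar upright in the free left seat and let go of it. I then pressed the left paddle to about half travel and handed the job in at about 17 s, still holding it there.

**Last checks:**
- **Lever angle:** I estimate 0.20 rad. The paddle corner moved about 8.5 px, against 8.3 predicted for half travel, and the mean push was 5.7 N against the 6 N stated.
- **Pointer:** the left pointer was hidden behind the scale pillar, so I inferred its place in the green band from the paddle position and did not see it.
- **Everything else:** the beaker, right paddle, purple jar and other items looked unmoved in the last pictures. The arm hid the black-capped bottle and the test-tube rack from the top camera; the side view shows only part of each.

**Disagreement:** the fingertips stood about 15 mm behind the reported TCP, in the pictures and on touching the paddle, not 19 mm ahead as described. The grasp was therefore higher on the jar than intended, and I set the press depth from touch and the pictures.

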